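# Push the sample rack home in the reading station

## Task

Push the long sample rack along the bench into the inside corner of the L-shaped metal stop at the tube reader, until its long side is flush against the long bar and its end is against the short bar next to the reader. Only push it with the fingers: the rack stays standing flat on the bench and is never lifted or tipped. Leave the short rack, the bottle and the jar where they stand, and move clear when the rack is home.

Things in the scene. Friction and masses are not known exactly. Their poses are not given: they have to be found in the camera images.
- rack: The long sample rack to push: a loose white plastic block, 56 mm (x) by 160 mm (y, the long way), 50 mm high, two rows of purple-capped tubes in it, cap tops at 72 mm. 0.2 to 0.5 kg; slides under a few newtons. Origin: centre of its underside. It starts clear of both bars, on the robot's side of the long bar and on the station's +y side, turned up to 0.4 rad from the bar.
- station: Reading station, fixed: L-shaped stop of two aluminium bars 28 mm high, 12 mm thick. Origin: inside corner, bench level. Its x points away from the robot (turned -0.15 to 0.3 rad). Long bar: inner face is the plane x = 0, from y = 0 to +250 mm. Short bar: inner face is the plane y = 0, from x = 0 to -80 mm. Grey reader housing, 110 mm high, outside the short bar: x -70 to 6 mm, y -77 to -12 mm.
- station_home (a point): Unmarked point on the bench in the stop, at x = -28 mm, y = +80 mm of the station: the centre of the rack's underside lies here when it touches both bars, its long side along the station's y. Its axes are those of the station.
- short_rack: Bystander: a loose short tube rack like the long one but 56 mm (x) by 80 mm (y), 50 mm high, cap tops at 72 mm. Origin: centre of its underside. To be left alone.
- reagent: Bystander: a loose white plastic bottle, 64 mm across, 150 mm high, black cap. Origin: centre of its underside. To be left alone.
- specimen: Bystander: a loose clear specimen jar with a white lid, 56 mm across, 65 mm high. Origin: centre of its underside. To be left alone.
There are look-alikes about, which are no part of the job. Leave any green look-alike of the rack alone.

How it is judged (in metres and radians):
At the end, for the whole second after the job is handed in: The long rack stands flat and at rest in the corner of the stop: its centre within 4 mm of where both faces touch (28 mm from the long bar, 80 mm from the short bar), its long side parallel to the long bar within 0.04 rad; the short rack, bottle and jar are within 20 mm of where they stood (x of rack in the frame of station between -0.032 and -0.024 m and y of rack in the frame of station between 0.076 and 0.084 m and angle between the y axis of rack and the y axis of station, either way round below 0.04 rad and angle between rack's own z axis and vertical below 0.05 rad and height (world z) of rack below 0.004 m and linear speed of rack below 0.01 m/s and distance of each of short_rack, reagent, specimen from where it was at the start of the episode below 0.02 m).
It fails at once if the long rack is lifted off the bench or tipped (height (world z) of rack above 0.01 m or angle between rack's own z axis and vertical above 0.25 rad).
It fails at once if the short rack is moved or knocked over (distance of short_rack from where it was at the start of the episode above 0.02 m or angle between short_rack's own z axis and vertical above 0.3 rad).
It fails at once if the bottle is moved or knocked over (distance of reagent from where it was at the start of the episode above 0.02 m or angle between reagent's own z axis and vertical above 0.3 rad).
It fails at once if the jar is moved or knocked over (distance of specimen from where it was at the start of the episode above 0.02 m or angle between specimen's own z axis and vertical above 0.3 rad).
It also fails if it takes over 58 s, if anything falls off the work surface, if the arm or the gripper's body presses on something with over 40 N, if the wrist force passes 120 N, or if a joint passes its speed limit or range.

## Robot

A 6-joint arm with a two-finger parallel gripper is mounted at the origin on the work surface. World frame = base frame: x ahead of the robot, y to its left, z up, the work surface at z = 0. Lengths are in mm, angles in rad, forces in N, time in s.
With the tool pointing down it reaches from about 350 to 875 mm from the base axis. Payload 15.5 kg.
Tool frame: the origin (TCP) lies midway between the tips of the shut fingers; the grasp point (between the pads) lies 19 mm behind it (tcp_to_grasp is the distance from the TCP to the grasp point, in mm); z points along the fingers, y is the line along which they close (so a half turn about z gives the same grasp; the last joint's range is limited). The gripper opens to 85 mm and grips with 20 to 120 N. Pads are 22 mm wide; open, the fingers measure 114 mm over their backs; the gripper's body (76 mm by 85 mm) begins 54 mm behind the grasp point. The pads swing forward as they close: fully open they stand 13 mm farther back than shut.
Start: joints at [1.141, 0.494, 1.345, -0, 1.302, -0.096], TCP at [205.358, 590.3, 231.277] pointing down, gripper open.
Joint ranges: [-2.91, 2.91], [-0.82, 2.16], [0.22, 2.67], [-1.22, 4.37], [0.12, 2.79], [-3.08, 3.08]. Speed limits (rad/s): [1.89, 1.89, 2.57, 3.01, 3.01, 3.01].

## Interface

Orientations are given as a unit quaternion [w, x, y, z].
In Python, from rig import * gives the robot as it stands. The module is installed in compiled form; this text tells all that it offers.
- The arm moves only by the shell command python3 -m creep 'ROWS'. ROWS is JSON, a list that holds one entry, the list of rows, each a list of 7 numbers: the shift along the tool's x, y, z in mm, then the turn, a rotation vector about the tool's x, y, z in rad, then the finger opening in mm, from 0 to 85.4. A call has 1 to 20 rows; each row shifts and turns the commanded pose from where the row before left it, along the tool's axes as they then stand; what a row does not reach is not made up. A row lasts 1/10 s, in which the tool goes at most 50 mm and 8.59 degrees, less where a joint would pass 70% of its speed; a pose out of reach is approached as far as the arm can. A call is refused whole if a number of a shift passes 50 or a number of a turn 0.15, either way. A call with a gripper value outside its range is refused whole. The fingers move at their own pace and stop on an object; the grip force is fixed at half the most. Time passes only in rows, so rows that do not move let the fingers close. It gives the time, the measured TCP pose, the force, the opening and the grip force at its end, in the units of the state.
- state(): the state, without advancing time (a new reading comes with each control period).
- get_image(name): name is "scene" or "top" or "wrist"; returns a dict with "pixels" (420x560x3 uint8, blue, green, red), "depth" (420x560 float32, mm along the optical axis (not along the pixel's ray), 0 where there is no reading), "intrinsics" (3x3 intrinsics, pixels), "cam_to_world" (4x4, takes a point from camera to world coordinates); the wrist camera has in their place "T_tool_cam" (4x4, takes a point from camera to tool coordinates, whose origin is the TCP and whose axes are the flange's). Camera axes: x right, y up, looking along -z (the intrinsics and any distortion apply to the point x, -y, -z); pixel columns grow to the right and rows downward; lengths in mm; the calibration is good to about 2 mm. A picture is of the moment at which its call begins: read the wrist's pose just before it.
- finish_job(): hands the job in; it is judged then, once.
The state is a dict: "t": time; "qpos": joint angles; "qd": joint speeds; "joint_efforts": joint torques, N m; "tool_pos": TCP position; "tcp_rot": TCP orientation; "ft_force": force on the tool from outside, world axes, zero at the start; "wrist_torque": the same for the moment, N m; "finger_gap": opening from 0.0 (shut) to 1.0 (fully open); "grasp_force": force on a finger pad.
Only numpy, scipy, OpenCV 4.12 (cv2) and the standard library are available. Lean on these libraries where they do the work, as an engineer would, in place of code of your own. Each camera call takes 0.05 s, during which the arm holds its last target. There are 200 camera calls.

## Working session

There is one attempt and no reset: what is moved stays moved. The work goes in short steps, Python scripts to look and compute and a shell command to move; the robot and the scene stay as the last step left them, time stands still between calls to the robot, and variables do not carry over. Pictures are saved under pics/ and viewed, at most 10 in all, crops included, and the job is handed in when it is done.

```bash
mkdir -p pics
python3 - <<'E'
from rig import *
import cv2,numpy as np
for n in("top","scene"):
    d=get_image(n);cv2.imwrite(f"pics/{n}0.png",d["pixels"]);np.savez(f"{n}0.npz",**{k:v for k,v in d.items()})
s=state();print(s)
E
```

```text
{'t': 0.1, 'qpos': array([ 1.14049328e+00,  4.94112684e-01,  1.34606782e+00, -2.69448371e-06,
        1.30247698e+00, -9.55379901e-02]), 'qd': array([ 5.92872792e-04, -4.99265947e-04, -1.83710941e-03, -5.26669903e-05,
       -1.38120855e-03,  1.01639668e-03]), 'joint_efforts': array([ 2.81787170e-04, -8.83580661e+01, -3.84561539e+01, -1.83777825e-04,
        5.16754633e-03, -1.05673575e-05]), 'tool_pos': array([205.22997464, 590.00941774, 230.76553168]), 'tcp_rot': array([-1.37120514e-04,  1.66601655e-01,  9.86024140e-01, -5.14452818e-04]), 'ft_force': array([ 0.28058805, -0.13424463, -0.09143402]), 'wrist_torque': array([-0.00105905,  0.02031309,  0.00354044]), 'grasp_force': 0.0, 'finger_gap': 1.0003356999208324}
```

View pics/top0.png

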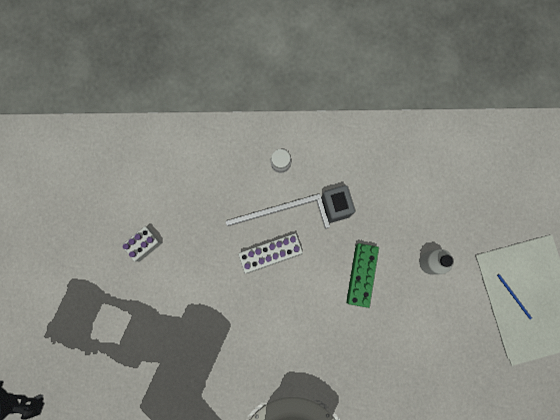

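View pics/scene0.png

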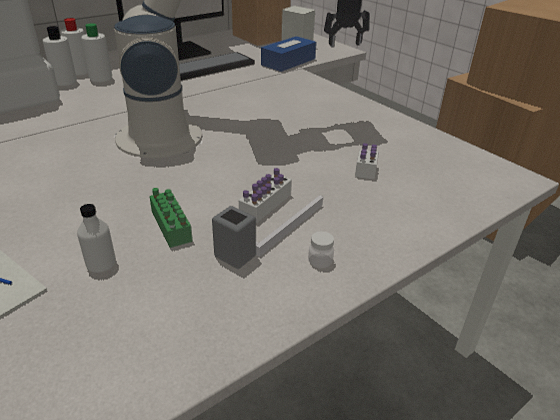

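The candidates for the rack are the white long rack at top px (271,252), the green look-alike at (363,273) and the white short rack at (141,242). I choose the white long one at (271,252). The stop's corner is near (320,198) with the reader at (338,202), the jar is at (281,160) and the bottle at (440,261).

```bash
cat > h.py <<'E'
import cv2,numpy as np
def cloud(d,T=None):
    K=d["intrinsics"];z=d["depth"];v,u=np.mgrid[:z.shape[0],:z.shape[1]]
    T=d["cam_to_world"] if T is None else T
    P=np.stack([(u-K[0,2])/K[0,0]*z,-(v-K[1,2])/K[1,1]*z,-z,np.ones_like(z)],-1)@np.asarray(T).T
    P=P[...,:3];P[z==0]=np.nan;return P
def rect(P,lo,hi,x,y):
    m=(P[...,2]>lo)&(P[...,2]<hi)&(P[...,0]>x[0])&(P[...,0]<x[1])&(P[...,1]>y[0])&(P[...,1]<y[1])
    q=P[m][:,:2].astype(np.float32)
    r=cv2.minAreaRect(q);b=cv2.boxPoints(r);e=[b[1]-b[0],b[2]-b[1]];l=max(e,key=np.linalg.norm)
    a=np.arctan2(-l[0],l[1]);a=(a+np.pi/2)%np.pi-np.pi/2   # yaw of long axis from world +y
    return np.round(r[0],1),np.round(r[1],1),round(float(a),3),b.round(1).tolist(),m.sum(),np.nanmean(P[m][:,2]).round(1)
E
python3 - <<'E'
from h import *
d=dict(np.load("top0.npz"));P=cloud(d)
for n,u,v in(("rack",271,252),("corner",320,198),("barend",228,222),("shortend",327,226),("reader",338,202),("jar",281,160),("bottle",445,261),("short",141,242),("green",363,273),("bench",200,150)):print(n,P[v,u].round(1))
c=cv2.resize(d["pixels"][130:320,100:400],None,fx=2.6,fy=2.6,interpolation=cv2.INTER_CUBIC);cv2.imwrite("pics/crop0.png",c)
def w(u,v):return P[v,u]
r=w(271,252);print("rack",rect(P,38,90,(r[0]-80,r[0]+80),(r[1]-110,r[1]+110)))
a=w(320,198);b=w(228,222)
print("bars",rect(P,15,35,(min(a[0],b[0])-90,a[0]+30),(a[1]-20,b[1]+20)))
for n,u,v in(("jar",281,160),("short",141,242),("green",363,273),("bottle",440,261)):
  r=w(u,v);print(n,rect(P,25,200,(r[0]-90,r[0]+90),(r[1]-90,r[1]+90)))
E
```

```text
rack [509.7  46.8  47.5]
corner [653.1 -84.6  26.5]
barend [591.3 160.5  27.2]
shortend [ 577.4 -101.3   31.9]
reader [ 629.1 -122.8  116.5]
jar [748.2  18.3  68. ]
bottle [ 478.5 -373.5  149.1]
short [537.6 377.9  73. ]
green [ 452.8 -189.8   52.5]
bench [794.3 240.6  -3.2]
rack (array([508.4,  48.8]), array([ 56.2, 159.2]), 0.326, [[456.29998779296875, 115.19999694824219], [507.20001220703125, -35.599998474121094], [560.5, -17.600000381469727], [509.6000061035156, 133.1999969482422]], np.int64(1331), np.float64(56.2))
bars (array([563.9,  22.3]), array([140.5, 262.3]), 0.27, [[461.20001220703125, 130.0], [531.0999755859375, -122.80000305175781], [666.5, -85.4000015258789], [596.5999755859375, 167.39999389648438]], np.int64(630), np.float64(27.7))
jar (array([721.3, -20.7]), array([155.1,  52. ]), -0.674, [[652.5999755859375, -65.0], [693.2999877929688, -97.5], [790.0, 23.700000762939453], [749.4000244140625, 56.099998474121094]], np.int64(371), np.float64(58.6))
short (array([537., 388.]), array([58.2, 81.5]), 0.681, [[488.70001220703125, 401.3999938964844], [540.0, 338.1000061035156], [585.2000122070312, 374.70001220703125], [533.9000244140625, 438.0]], np.int64(728), np.float64(54.7))
green (array([ 448.9, -191.5]), array([ 57.5, 160. ]), 1.386, [[365.0, -205.0], [522.2999877929688, -234.5], [532.9000244140625, -177.89999389648438], [375.6000061035156, -148.5]], np.int64(1405), np.float64(56.1))
bottle (array([ 480.5, -376.2]), array([61.8, 60.5]), -1.47, [[446.70001220703125, -349.20001220703125], [452.79998779296875, -409.3999938964844], [514.2999877929688, -403.20001220703125], [508.20001220703125, -343.0]], np.int64(657), np.float64(103.6))
```

View pics/crop0.png

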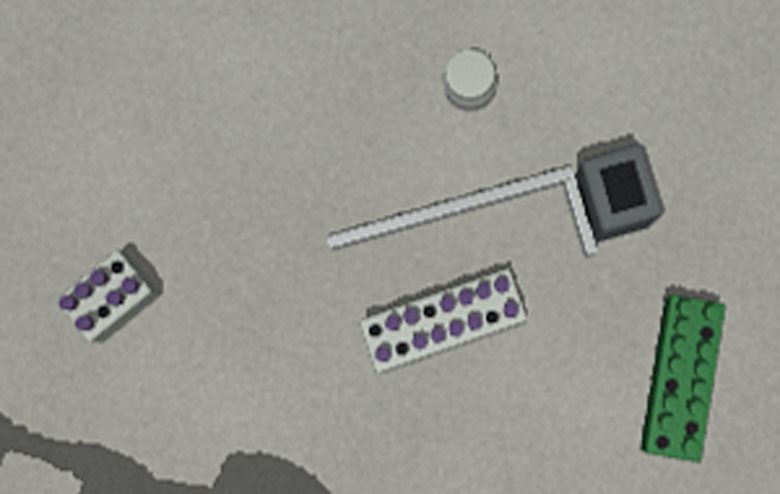

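The crop confirms the choice: white block, two rows of purple caps, 56×159 mm as measured, yaw 0.326. Next I refine the station and work out the moves.

```bash
cat >> h.py <<'E'
def line(P,p,q,tol,lo=18,hi=35):
    p,q=np.array(p,float),np.array(q,float);L=np.linalg.norm(q-p);t=(q-p)/L;n=np.array([-t[1],t[0]])
    e=P[...,:2]-p;s=e@t;o=e@n
    m=(P[...,2]>lo)&(P[...,2]<hi)&(abs(o)<tol)&(s>10)&(s<L-5)
    vx,vy,x,y=cv2.fitLine(P[m][:,:2].astype(np.float32),cv2.DIST_HUBER,0,.01,.01).ravel()
    return np.array([x,y],float),np.array([vx,vy],float),m.sum()
E
python3 - <<'E'
from h import *
from rig import *
P=cloud(dict(np.load("top0.npz")))
a,ta,na=line(P,(653,-84.6),(591,160.5),14);b,tb,nb=line(P,(653,-84.6),(577,-101.3),14)
if ta[1]<0:ta=-ta
th=np.arctan2(-ta[0],ta[1]);print("long",a,th,na,"short",b,np.arctan2(tb[1],tb[0]),nb)
s=np.linalg.solve(np.c_[ta,-tb],b-a);X=a+s[0]*ta  # centreline crossing
ex=np.array([np.cos(th),np.sin(th)]);ey=np.array([-np.sin(th),np.cos(th)])
C=X-6*ex+6*ey;print("corner",C,"home",C-28*ex+80*ey)
r=np.array([508.4,48.8])-C;print("rack in station",r@ex,r@ey)
d=get_image("wrist");print(d["T_tool_cam"].round(2).tolist())
E
```

```text
long [623.66156006  42.53820038] 0.2710802031314867 434 short [612.04467773 -92.40912628] 0.29714462558387916 115
corner [649.92627366 -74.37299077] home [601.52698384  -4.79203975]
rack in station -103.37572581905604 156.5718081331053
[[0.0, 0.96, 0.28, 69.66], [1.0, -0.0, -0.0, -0.6], [-0.0, 0.28, -0.96, -143.33], [0.0, 0.0, 0.0, 1.0]]
```

```bash
python3 -m creep '[[[0,0,0,0,0,-0.121,85],[0,0,0,0,0,-0.121,85],[0,0,0,0,0,-0.121,85],[0,0,0,0,0,-0.121,85],[0,0,0,0,0,-0.121,85],[-6,-43,0,0,0,0,85],[-6,-43,0,0,0,0,85],[-6,-43,0,0,0,0,85],[-6,-43,0,0,0,0,85],[-6,-43,0,0,0,0,85],[-6,-43,0,0,0,0,85],[-6,-43,0,0,0,0,85],[-6,-43,0,0,0,0,85],[-6,-43,0,0,0,0,85],[-6,-43,0,0,0,0,85],[-6,-43,0,0,0,0,85],[-6,-43,0,0,0,0,85],[-6,-43,0,0,0,0,85],[-6,-43,0,0,0,0,85],[0,0,0,0,0,0,85]]]'
cat >> h.py <<'E'
from scipy.spatial.transform import Rotation as Ro
def pose(s):
    q=s["tcp_rot"];T=np.eye(4);T[:3,:3]=Ro.from_quat([q[1],q[2],q[3],q[0]]).as_matrix();T[:3,3]=s["tool_pos"];return T
E
python3 - <<'E'
from h import *
from rig import *
s=state();T=pose(s);d=get_image("wrist");cv2.imwrite("pics/w1.png",d["pixels"]);np.savez("w1.npz",T=T,**d)
print(s["t"],T.round(3))
P=cloud(d,T@d["T_tool_cam"])
print("bench z",np.nanmedian(P[...,2]))
print("rack",rect(P,40,56,(400,620),(-80,180)))
a,ta,na=line(P,(653,-84.6),(591,160.5),14);b,tb,nb=line(P,(653,-84.6),(577,-101.3),14)
print(a,ta,na,b,tb,nb)
E
```

```text
t: 2.15
tool_pos: [449.0, 28.6, 231.3]
tcp_rot: [0.001, -0.133, 0.991, -0.001]
ft_force: [0.1, 0.7, 0.0]
finger_gap: 0.991
grasp_force: 0.0
2.15 [[-9.65000e-01 -2.63000e-01  1.00000e-03  4.49005e+02]
 [-2.63000e-01  9.65000e-01 -1.00000e-03  2.85670e+01]
 [-1.00000e-03 -1.00000e-03 -1.00000e+00  2.31320e+02]
 [ 0.00000e+00  0.00000e+00  0.00000e+00  1.00000e+00]]
bench z 1.2324542557602172
rack (array([507.3,  50.5]), array([ 55.7, 160. ]), 0.325, [[455.3999938964844, 117.4000015258789], [506.5, -34.20000076293945], [559.2999877929688, -16.399999618530273], [508.20001220703125, 135.1999969482422]], np.int64(4009), np.float64(50.3))
[617.18695068  55.43744278] [ 0.27353537 -0.96186197] 1871 [ 589.80792236 -100.789505  ] [0.06644127 0.99779034] 203
```

View pics/w1.png

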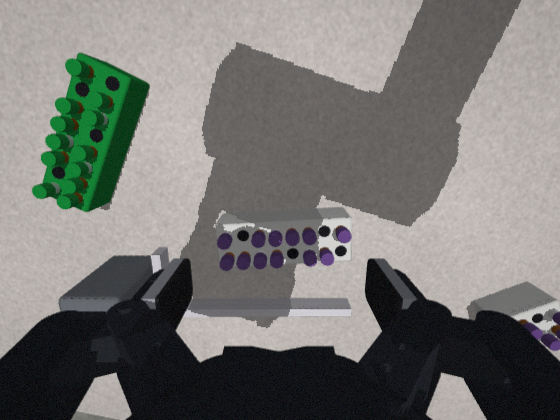

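The rack is at (220–350, 225–270) px, between the fingers and clear of them. The bar is at row 308, green is far off, and the wrist measurement agrees with the top one to 2 mm. Descending behind it.

```bash
python3 -m creep '[[[0,5,40,0,0,-0.008,85],[0,0,45,0,0,0,85],[0,0,45,0,0,0,85],[0,0,45,0,0,0,85],[0,0,40,0,0,0,85],[0,0,6,0,0,0,85],[-8,0,0,0,0,0,85],[-6,0,0,0,0,0,85],[-5,0,0,0,0,0,85],[-5,0,0,0,0,0,85],[-5,0,0,0,0,0,85],[-5,0,0,0,0,0,85],[-5,0,0,0,0,0,85]]]'
python3 -m creep '[[[-5,0,0,0,0,0,85],[-5,0,0,0,0,0,85],[-5,0,0,0,0,0,85],[-5,0,0,0,0,0,85],[-5,0,0,0,0,0,85],[-5,0,0,0,0,0,85]]]'
```

```text
t: 3.5
tool_pos: [483.4, 48.2, 10.5]
tcp_rot: [-0.0, -0.139, 0.99, 0.0]
ft_force: [-2.2, -0.6, 1.8]
finger_gap: 0.994
grasp_force: 1.0
t: 4.1
tool_pos: [512.4, 56.4, 10.2]
tcp_rot: [0.0, -0.139, 0.99, -0.0]
ft_force: [-1.5, -0.3, -0.0]
finger_gap: 0.99
grasp_force: 0.6
```

```bash
python3 -m creep '[[[-5,0,0,0,0,0,85],[-5,0,0,0,0,0,85],[-5,0,0,0,0,0,85],[-4,0,0,0,0,0,85],[-3,0,0,0,0,0,85],[-2,0,0,0,0,0,85],[0,0,0,0,0,0,85]]]'
python3 - <<'E'
from h import *
from rig import *
P=cloud(get_image("top"))
print("rack",rect(P,40,56,(500,680),(-100,180)))
s=state();T=pose(s);d=get_image("wrist");P=cloud(d,T@d["T_tool_cam"]);print("w",rect(P,40,56,(500,680),(-100,180)))
E
```

```text
t: 4.8
tool_pos: [535.4, 63.0, 10.3]
tcp_rot: [0.0, -0.139, 0.99, -0.0]
ft_force: [-0.3, -0.1, -0.6]
finger_gap: 0.999
grasp_force: 0.0
rack (array([612. , -39.2]), array([ 42.4, 119.4]), 0.346, [[571.7999877929688, 9.800000190734863], [612.2999877929688, -102.5], [652.0999755859375, -88.19999694824219], [611.7000122070312, 24.100000381469727]], np.int64(25), np.float64(48.9))
w (array([557.9,  62.7]), array([ 69.8, 155.8]), 0.26, [[504.1000061035156, 129.10000610351562], [544.2000122070312, -21.5], [611.7000122070312, -3.5999999046325684], [571.5999755859375, 147.0]], np.int64(9668), np.float64(48.4))
```

```bash
python3 -m creep '[[[-2,0,0,0,0,0,85],[-1,0,0,0,0,0,85],[0,0,0,0,0,0,85]]]'; python3 -m creep '[[[-1,0,0,0,0,0,85],[-1,0,0,0,0,0,85],[0,0,0,0,0,0,85]]]'
```

```text
t: 5.2
tool_pos: [538.2, 63.8, 10.3]
tcp_rot: [0.0, -0.139, 0.99, -0.0]
ft_force: [-0.1, 0.1, 0.1]
finger_gap: 0.995
grasp_force: 0.1
t: 5.5
tool_pos: [540.1, 64.3, 10.3]
tcp_rot: [0.0, -0.139, 0.99, 0.0]
ft_force: [-0.0, 0.1, 0.0]
finger_gap: 0.996
grasp_force: 0.2
```

```bash
python3 -m creep '[[[-1,0,0,0,0,0,85],[-1,0,0,0,0,0,85],[0,0,0,0,0,0,85]]]'; python3 -m creep '[[[-1,0,0,0,0,0,85],[-1,0,0,0,0,0,85],[0,0,0,0,0,0,85]]]'
python3 - <<'E'
from h import *
from rig import *
cv2.imwrite("pics/t2.png",cv2.resize(get_image("top")["pixels"][170:320,180:400],None,fx=3,fy=3))
E
```

```text
t: 5.8
tool_pos: [542.1, 64.9, 10.3]
tcp_rot: [0.0, -0.139, 0.99, -0.0]
ft_force: [0.4, 0.2, -0.0]
finger_gap: 0.996
grasp_force: 0.1
t: 6.1
tool_pos: [542.4, 65.4, 10.1]
tcp_rot: [-0.001, -0.139, 0.99, 0.0]
ft_force: [-8.7, -0.2, 5.3]
finger_gap: 0.995
grasp_force: 3.8
```

View pics/t2.png

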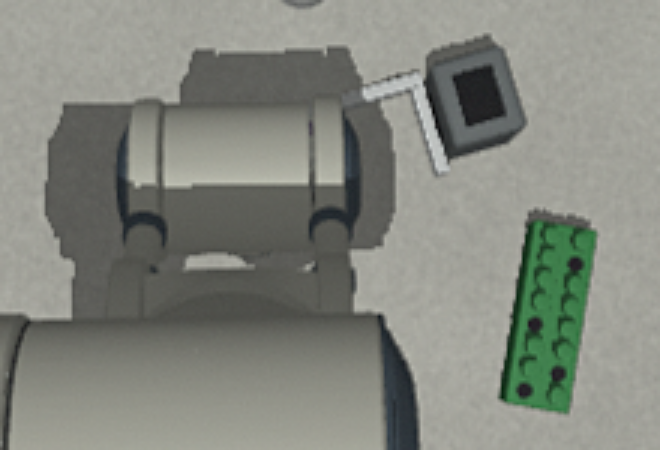

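The rack is against the long bar: contact came at tool x ≈ -66 mm in the station frame, where -67 was expected. The picture shows the stop, reader and green block untouched. Next I go round to the +y end with shut fingers.

```bash
python3 -m creep '[[[15,0,0,0,0,0,85],[15,0,-8,0,0,0,40],[0,25,0,0,0,0,0],[0,30,0,0,0,0,0],[0,30,0,0,0,0,0],[0,30,0,0,0,0,0],[-15,0,0,0,0,0,0],[-25,0,0,0,0,0,0],[-27,0,0,0,0,0,0],[0,0,0,0,0,0,0]]]'
python3 - <<'E'
from h import *
from rig import *
s=state();T=pose(s);d=get_image("wrist");P=cloud(d,T@d["T_tool_cam"]);cv2.imwrite("pics/w3.png",d["pixels"])
C=np.array([649.9,-74.4]);th=.274;R=np.array([[np.cos(th),-np.sin(th)],[np.sin(th),np.cos(th)]])
print("tcp st",(s["tool_pos"][:2]-C)@R)
r=rect(P,40,56,(500,680),(-100,165));print(r);print((np.array(r[3])-C)@R)
E
```

```text
t: 7.15
tool_pos: [551.7, 187.2, 18.7]
tcp_rot: [0.002, -0.139, 0.99, 0.0]
ft_force: [-0.3, -0.3, -0.0]
finger_gap: -0.002
grasp_force: 0.0
tcp st [-23.79319084 278.43553655]
(array([571. , 106.3]), array([56.2, 87.6]), 0.275, [[532.0, 140.8000030517578], [555.9000244140625, 56.400001525878906], [610.0, 71.69999694824219], [586.2000122070312, 156.10000610351562]], np.int64(13490), np.float64(50.1))
[[-55.27213087 239.07413675]
 [-55.10098843 151.35559746]
 [  1.12079562 151.44623774]
 [  1.04596013 239.13771603]]
```

View pics/w3.png

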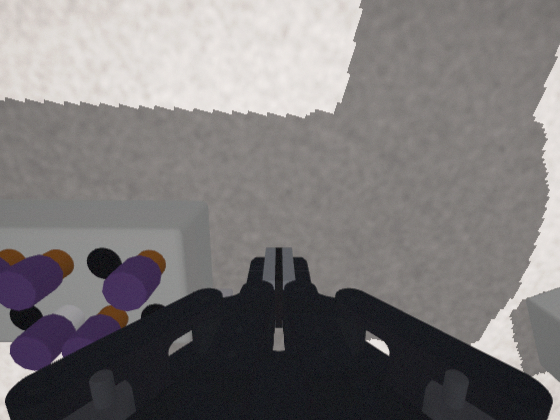

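The rack's end edge is at px col 210, parallel to the bar. The shut fingertips are at (280,260), clear of it. I check the height of the spread linkage against the caps.

Run:
```python
from h import *
from rig import *
d=get_image("wrist");P=cloud(d,d["T_tool_cam"])
for u,v in((278,262),(255,275),(245,300),(215,300),(190,310),(150,330),(100,350),(30,375),(105,395)):print(u,v,P[v,u].round(1))
```

```text
278 262 [ 10.9  -0.7 -21.3]
255 275 [  7.6 -10.7 -27.4]
245 300 [ 12.3 -12.1 -53.9]
215 300 [ 12.4 -22.4 -54.1]
190 310 [ 12.2 -29.5 -59.5]
150 330 [ 12.8 -38.  -70.2]
100 350 [ 12.4 -48.3 -77.8]
30 375 [ 12.3 -60.4 -86. ]
105 395 [  7.9 -42.2 -87.5]
```

```bash
python3 -m creep '[[[4,0,-12,0,0,0,0],[0,-8,0,0,0,0,0],[0,-8,0,0,0,0,0],[0,-5,0,0,0,0,0],[0,-5,0,0,0,0,0],[0,-5,0,0,0,0,0],[0,-5,0,0,0,0,0],[0,-5,0,0,0,0,0],[0,-5,0,0,0,0,0],[0,-5,0,0,0,0,0]]]'
python3 -m creep '[[[0,-5,0,0,0,0,0],[0,-5,0,0,0,0,0],[0,-5,0,0,0,0,0],[0,-5,0,0,0,0,0],[0,-5,0,0,0,0,0],[0,-5,0,0,0,0,0],[0,-4,0,0,0,0,0],[0,-3,0,0,0,0,0],[0,-2,0,0,0,0,0],[0,0,0,0,0,0,0]]]'
python3 - <<'E'
from h import *
from rig import *
s=state();T=pose(s);d=get_image("wrist");P=cloud(d,T@d["T_tool_cam"])
C=np.array([649.9,-74.4]);th=.274;R=np.array([[np.cos(th),-np.sin(th)],[np.sin(th),np.cos(th)]])
t=(s["tool_pos"][:2]-C)@R;print("tcp st",t)
Q=P.copy();Q[...,:2]=(P[...,:2]-C)@R
r=rect(Q,40,56,(-70,10),(-10,t[1]-8));print(r)
E
```

```text
t: 8.25
tool_pos: [557.8, 135.6, 30.2]
tcp_rot: [-0.0, -0.139, 0.99, 0.0]
ft_force: [-2.2, 2.3, 2.0]
finger_gap: -0.004
grasp_force: 1.5
t: 9.25
tool_pos: [568.7, 98.3, 30.3]
tcp_rot: [-0.0, -0.139, 0.99, -0.0]
ft_force: [-2.3, 0.3, 1.4]
finger_gap: -0.001
grasp_force: 1.1
tcp st [-31.4771574  188.19780772]
(array([-27.4, 117.1]), array([126.2,  55.8]), -0.001, [[-55.400001525878906, 54.0], [0.4000000059604645, 54.0], [0.5, 180.1999969482422], [-55.29999923706055, 180.1999969482422]], np.int64(13906), np.float64(50.1))
```

```bash
python3 -m creep '[[[0,-4,0,0,0,0,0],[0,-4,0,0,0,0,0],[0,-2,0,0,0,0,0],[0,-1,0,0,0,0,0],[0,0,0,0,0,0,0]]]'; python3 -m creep '[[[0,-1,0,0,0,0,0],[0,-1,0,0,0,0,0],[0,0,0,0,0,0,0]]]';python3 -m creep '[[[0,-1,0,0,0,0,0],[0,-1,0,0,0,0,0],[0,0,0,0,0,0,0]]]'
```

```text
t: 9.8
tool_pos: [571.7, 87.7, 30.3]
tcp_rot: [0.0, -0.139, 0.99, -0.0]
ft_force: [-1.3, 1.6, 2.2]
finger_gap: 0.002
grasp_force: 1.3
t: 10.1
tool_pos: [572.2, 86.0, 30.3]
tcp_rot: [-0.0, -0.139, 0.99, -0.0]
ft_force: [-1.8, 2.0, 2.3]
finger_gap: 0.002
grasp_force: 1.6
t: 10.4
tool_pos: [572.5, 84.5, 30.3]
tcp_rot: [-0.0, -0.139, 0.99, 0.0]
ft_force: [-3.5, 8.2, 2.6]
finger_gap: -0.004
grasp_force: 4.7
```

```bash
python3 -m creep '[[[0,-1,0,0,0,0,0],[0,-1,0,0,0,0,0],[0,0,0,0,0,0,0]]]'
python3 - <<'E'
from h import *
from rig import *
s=state();T=pose(s);d=get_image("wrist");P=cloud(d,T@d["T_tool_cam"]);print(s["ft_force"])
C=np.array([649.9,-74.4]);th=.274;R=np.array([[np.cos(th),-np.sin(th)],[np.sin(th),np.cos(th)]])
t=(s["tool_pos"][:2]-C)@R;print("tcp st",t)
Q=P.copy();Q[...,:2]=(P[...,:2]-C)@R
print(rect(Q,40,52,(-70,-42),(-10,t[1]+30)))
E
```

```text
t: 10.7
tool_pos: [572.5, 84.2, 30.3]
tcp_rot: [-0.0, -0.138, 0.99, 0.001]
ft_force: [-5.7, 25.7, 5.1]
finger_gap: -0.003
grasp_force: 13.6
[-5.68681784 25.71855621  5.14275135]
tcp st [-31.58300709 173.65043241]
(array([-48.7, 110.3]), array([139. ,  13.5]), -0.001, [[-55.5, 40.79999923706055], [-42.0, 40.79999923706055], [-41.900001525878906, 179.6999969482422], [-55.400001525878906, 179.6999969482422]], np.int64(8172), np.float64(49.1))
```

```bash
python3 -m creep '[[[0,4,0,0,0,0,0],[0,16,0,0,0,0,0],[30,0,0,0,0,0,0],[36,0,0,0,0,0,0],[0,-30,0,0,0,0,0],[0,-40,0,0,0,0,85],[0,-40,0,0,0,0,85],[0,0,10,0,0,0,85],[0,0,10,0,0,0,85],[-8,0,0,0,0,0,85],[-8,0,0,0,0,0,85],[-6,0,0,0,0,0,85],[0,0,0,0,0,0,85]]]'; python3 -m creep '[[[-3,0,0,0,0,0,85],[-1,0,0,0,0,0,85],[-1,0,0,0,0,0,85],[0,0,0,0,0,0,85]]]'
```

```text
t: 12.05
tool_pos: [557.1, -15.7, 10.6]
tcp_rot: [0.001, -0.139, 0.99, -0.0]
ft_force: [1.0, -0.1, -0.4]
finger_gap: 0.993
grasp_force: 0.0
t: 12.45
tool_pos: [560.5, -15.1, 10.3]
tcp_rot: [0.0, -0.139, 0.99, -0.0]
ft_force: [0.7, 0.3, 0.1]
finger_gap: 0.995
grasp_force: 0.0
```

```bash
python3 -m creep '[[[-1,0,0,0,0,0,85],[-1,0,0,0,0,0,85],[-1,0,0,0,0,0,85],[0,0,0,0,0,0,85]]]';python3 -m creep '[[[-1,0,0,0,0,0,85],[-1,0,0,0,0,0,85],[0,0,0,0,0,0,85]]]'
```

```text
t: 12.85
tool_pos: [563.5, -14.3, 10.3]
tcp_rot: [0.0, -0.139, 0.99, -0.0]
ft_force: [0.7, 0.2, -0.3]
finger_gap: 0.996
grasp_force: 0.0
t: 13.15
tool_pos: [564.4, -13.9, 10.2]
tcp_rot: [-0.001, -0.139, 0.99, 0.0]
ft_force: [-4.3, -3.6, 3.8]
finger_gap: 0.993
grasp_force: 2.8
```

```bash
python3 -m creep '[[[-1,0,0,0,0,0,85],[0,0,0,0,0,0,85]]]'; python3 -m creep '[[[5,0,0,0,0,0,85],[20,0,0,0,0,0,85],[20,0,0,0,0,0,85],[0,0,50,0,0,0,85],[0,0,0,0,0,0,85]]]' --help >/dev/null 2>&1 & wait; python3 -c "
from rig import *
s=state();print(s['t'],s['tool_pos'],s['ft_force'])"
```

```text
t: 13.35
tool_pos: [564.5, -13.8, 10.1]
tcp_rot: [-0.002, -0.138, 0.99, 0.0]
ft_force: [-11.3, -6.7, 7.2]
finger_gap: 0.995
grasp_force: 5.9
13.35 [564.47730824 -13.7994508   10.12996804] [-11.33324265  -6.7499658    7.17204524]
```

The second call was malformed and had the wrong z sign. It was refused and nothing moved. Now the correct retreat, with tool z negative for up.

```bash
python3 -m creep '[[[3,0,0,0,0,0,85],[15,0,0,0,0,0,85],[20,0,0,0,0,0,85],[0,0,-45,0,0,0,85],[0,0,-50,0,0,0,85],[0,0,-50,0,0,0,85],[0,0,-50,0,0,0,85],[0,40,0,0,0,0,85],[0,45,0,0,0,0,85],[0,45,0,0,0,0,85],[0,45,0,0,0,0,85],[10,45,0,0,0,0,85],[10,45,0,0,0,0,85],[10,45,0,0,0,0,85],[0,45,0,0,0,0,85],[0,45,0,0,0,0,85],[0,0,0,0,0,0,85]]]'
python3 - <<'E'
from h import *
from rig import *
d=get_image("top");P=cloud(d)
cv2.imwrite("pics/t4.png",cv2.resize(d["pixels"][130:320,100:400],None,fx=2.6,fy=2.6,interpolation=cv2.INTER_CUBIC))
C=np.array([649.9,-74.4]);th=.274;R=np.array([[np.cos(th),-np.sin(th)],[np.sin(th),np.cos(th)]])
Q=P.copy();Q[...,:2]=(P[...,:2]-C)@R
print(rect(Q,36,58,(-75,20),(-8,250)))
print("short",rect(P,25,200,(450,625),(300,470))[0],"bottle",rect(P,25,200,(400,560),(-460,-290))[0])
E
```

```text
t: 15.05
tool_pos: [389.5, 356.9, 205.4]
tcp_rot: [0.0, -0.141, 0.99, 0.001]
ft_force: [1.2, -0.8, 0.2]
finger_gap: 0.996
grasp_force: 0.0
(array([-26.8, 102.6]), array([208.5,  58. ]), -0.018, [[-57.70000076293945, -1.100000023841858], [0.4000000059604645, -2.0999999046325684], [4.099999904632568, 206.39999389648438], [-54.0, 207.39999389648438]], np.int64(960), np.float64(50.0))
short [537.1 387.6] bottle [ 480.5 -376. ]
```

View pics/t4.png

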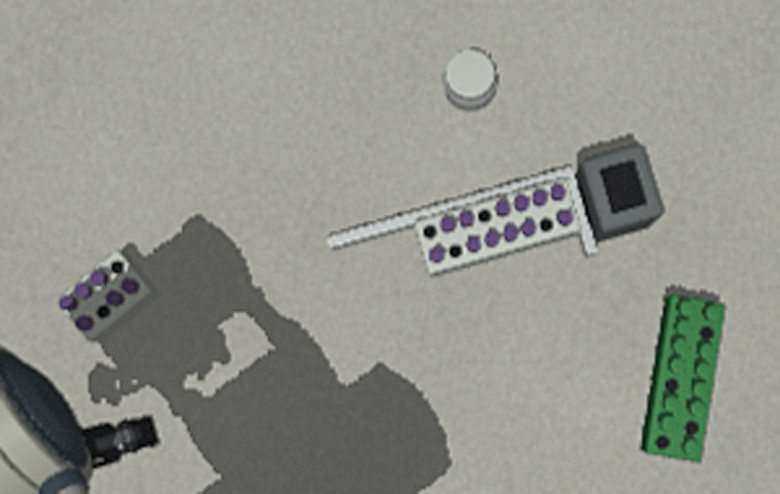

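The picture shows the rack in the corner: (430–575, 180–270) px, along the bar, its end at the short bar. The bystanders and green block have not moved. One tighter check, since a stray point stretched that fit.

Run:
```python
from h import *
from rig import *
P=cloud(get_image("top"))
C=np.array([649.9,-74.4]);th=.274;R=np.array([[np.cos(th),-np.sin(th)],[np.sin(th),np.cos(th)]])
Q=P.copy();Q[...,:2]=(P[...,:2]-C)@R
print(rect(Q,42,56,(-75,20),(-8,175)))
a,t,n=line(Q,(6,0),(6,250),12,18,35);b,tb,nb=line(Q,(0,-6),(-80,-6),12,18,35);print(a,t,b,tb)
```

```text
(array([-27. ,  78.3]), array([159.9,  57. ]), -0.005, [[-55.900001525878906, -1.5], [1.100000023841858, -1.7999999523162842], [1.7999999523162842, 158.1999969482422], [-55.099998474121094, 158.5]], np.int64(914), np.float64(50.1))
[  7.73233509 131.57785034] [ 0.00745893 -0.99997216] [-43.37534714  -7.89113808] [ 0.99980593 -0.01970105]
```

```bash
python3 -c "
from rig import *
print(finish_job())"
```

```text
the job is handed in; nothing more can be done
None
```

The long rack is home in the corner and handed in at about 15 s. It met both bars firmly and last measured 27 mm and 78 mm from their faces, parallel within 0.01 rad; the short rack and bottle measured unmoved, the jar looked unmoved in the last picture, and no verdict came back.

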